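Gauge the gap behind a leaning porcelain plaque

ROBOT

A 6-joint arm with a two-finger parallel gripper is mounted at the origin on the work surface. World frame = base frame: x ahead of the robot, y to its left, z up, the work surface at z = 0. Lengths are in m, angles in rad, forces in N, time in s.
With the tool pointing down it reaches from about 0.375 to 0.9 m from the base axis. Payload 3.1 kg.
Tool frame: the origin (TCP) lies at the very end of the fingers, on their centre line; the grasp point (between the pads) lies 19 mm behind it (bot.grasp_offset is the distance from the TCP to the grasp point, in m); z points along the fingers, y is the direction in which the jaws open and shut (so a half turn about z gives the same grasp; the last joint's range is limited). The gripper opens to 85 mm and grips with 20 to 120 N. Pads are 22 mm wide; open, the fingers measure 114 mm over their backs; the gripper's body (76 mm by 85 mm) begins 54 mm behind the grasp point. The pads swing forward as they close: fully open they stand 13 mm farther back than shut.
Start: joints at [1.089, 0.527, 1.433, -0, 1.181, -0.178], TCP at [0.186, 0.597, 0.231] pointing down, gripper open.
Joint ranges: [-3.08, 3.08], [-0.75, 2.2], [0.22, 2.44], [-1.43, 4.57], [0, 2.65], [-2.85, 2.85]. Speed limits (rad/s): [2.79, 2.79, 3.14, 3.14, 3.14, 3.14].

INTERFACE

Orientations are given as a unit quaternion [w, x, y, z].
In Python, from station import telemetry, vision, bot gives the robot as it stands. The module is installed in compiled form; this text tells all that it offers.
- The arm moves only by the shell command python3 -m crank 'ROWS' [FORCE]. ROWS is JSON, a list of rows, each a list of 3 entries, a list of its own where there are three numbers: the shift along the tool's x, y, z each as a share of 50 mm, from -1 to 1, then the turn, a rotation vector about the tool's x, y, z each as a share of 8 degrees, from -1 to 1, then the closure, from -1 (fully open) to 1 (shut), so that 0 is half open. A call has exactly 10 rows; each row shifts and turns the pose as measured when the row begins, along the tool's axes as they then stand; what a row does not reach is not made up. A row lasts 1/8 s, in which the tool goes at most 62.5 mm and 10.7 degrees, less where a joint would pass 70% of its speed; a pose out of reach is approached as far as the arm can. A call with a number of a shift or a turn outside -1 to 1 is refused whole. A call with a gripper value outside its range is refused whole. The fingers move at their own pace and stop on an object; FORCE is the grip in N (left out, the last holds). Time passes only in rows, so rows that do not move let the fingers close, or fill a call up. It gives the time, the measured TCP pose, the force and the opening at its end, in the units of the state.
- telemetry.observe(): the state, without advancing time (a new reading comes with each control period).
- vision.grab_frame(name): name is "side" or "top"; returns (picture, depth): 480x640x3 uint8, blue, green, red; 480x640 float32, m along the optical axis (not along the pixel's ray), 0 where there is no reading.
- vision.calibration(name): a dict with "vertical_fov" (degrees; the focal length in pixels is half the picture's height over the tangent of half this angle, whatever the lens; pixels are square), "cx", "cy" (the principal point, pixels), "extrinsics" (4x4, takes a point from camera to world coordinates). Camera axes: x right, y down, z forward; pixel columns grow to the right and rows downward; lengths in m; the calibration is good to about 2 mm. A picture is of the moment at which its call begins. calibration takes no time and is no camera call.
- bot.finish_job(): hands the job in, once; it reports no verdict.
The state is a dict: "time_s": time; "joints": joint angles; "joint_velocities": joint speeds; "joint_efforts": joint torques, N m; "tool_pos": TCP position; "ee_rot": TCP orientation; "ft_force": force on the tool from outside, world axes, zero at the start; "moment": the same for the moment, N m; "finger_gap": finger opening in m.
Only numpy, scipy, OpenCV 4.12 (cv2) and the standard library are available. Lean on these libraries where they do the work, as an engineer would, in place of code of your own. Each camera call takes 0.05 s, during which the arm holds its last target.

TASK

First lift the gilded candlestick out of the way behind the leaning porcelain plaque and stand it upright, wholly on the round felt pad. Then take the flat-bladed gauge from the tool rack and slide its blade, without forcing it, down the slope into the middle bay of the gap between the plaque and its backboard until the brass collar sits on their top edges; leave it there. Do not tip the candlestick or disturb anything else on the table.

Things in the scene. Friction and masses are not known exactly. Their poses are not given: they have to be found in the camera images.
- candlestick: white porcelain candlestick with gilt bands, 200 mm tall, round: foot 76 mm across, stem 24 mm, nozzle 36 mm across from 158 mm up to the top. Origin: centre of its underside, z up. It starts on the robot's side of the easel, close to it, where the hand must come in.
- pad: low round wooden pad topped with dark felt, fixed, 130 mm across, 6 mm high. Origin: centre of its underside, z up.
- gauge: flat-bladed gauge upright in any of the rack's three places; the only one with a flat beech handle, 16 mm thick (x), 28 wide (y), 8 to 78 mm above the origin. Below it a brass collar 20 x 34 mm, 8 high, then a steel blade 4 mm thick (x), 20 wide (y), 45 long, end rounded. Origin: centre of the collar's underside, where the blade begins; z up the handle. A half turn about z makes no difference.
- rack: fixed wooden tool block 220 mm long (x) x 60 mm wide (y) x 60 mm high with three slots 26 x 10 mm, 53 mm deep, at x = -75, 0 and 75 mm. Origin: centre of its underside. The collars of the tools rest on its top; the gauge's width lies along the block's length.
- easel: fixed wooden easel, base 120 x 150 mm, whose sloping back carries the plaque; its front with the picture looks to its +x, away from the robot. Origin: on the table, straight below the middle of the gap's mouth, which is 130 mm up.
- plaque: porcelain plaque, 150 mm wide, fixed with an 8 mm gap before a wooden backboard, leaning 30 deg, top nearer the robot. 10 mm battens split the gap into 3 bays, open above; the middle one is 32 mm wide, 110 deep. Origin: centre of its mouth, level with the top edges. z: up the slope out of the gap, y: along the gap, x: square to the face. Plaque at x = 4 to 12 mm, backboard -16 to -4 mm.
- mug: brown stoneware mug, 74 mm across, 92 mm tall, handle to +y; to be left alone. Origin: centre of its underside, z up
- bowl: small blue porcelain bowl, 100 mm across, 45 mm tall; to be left alone. Origin: centre of its underside, z up
- thimble: bone-china thimble, 19 mm across, 25 mm tall; to be left alone. Origin: centre of its underside, z up
- loupe: dark folding loupe lying flat, disc 44 mm across and 16 mm high with a 50 mm tongue to +y; to be left alone. Origin: centre of its underside, z up
- snuffbox: white porcelain snuff box with a gilt band, 52 x 72 mm, 34 mm tall; to be left alone. Origin: centre of its underside, z up
- burnisher: agate burnisher standing in the rack, its round turned beech handle (22 mm across) reaching 74 mm above the rack; to be left alone. Origin: at the rack's top, z up
- brush: dusting brush standing in the rack, a round tuft of bristles (21 mm across) reaching 68 mm above the rack; to be left alone. Origin: at the rack's top, z up
Mind the look-alikes: they are no part of the job. Several things have the shape of the candlestick; the one meant has the colours described above.

How it is judged:
On the way, in this order (a step that is already met when the one before it is completed fails the run):
1. the candlestick stands released and upright, wholly on the pad, while the gauge is not yet in the gap (horizontal distance between candlestick and pad below 0.028 m and z of candlestick in the frame of pad between 0.002 and 0.01 m and angle between candlestick's own z axis and vertical below 0.08 rad and linear speed of candlestick below 0.02 m/s and contact force between the fingers and candlestick below 0.1 N and distance between gauge and plaque above 0.06 m), for 0.2 s.
2. the gauge's blade is in the middle bay down to its collar (z of gauge in the frame of plaque between -0.004 and 0.0045 m and y of gauge in the frame of plaque between -0.011 and 0.011 m and x of gauge in the frame of plaque between -0.007 and 0.007 m and angle between the z axis of gauge and the z axis of plaque, either way round below 0.14 rad and angle between the y axis of gauge and the y axis of plaque, either way round below 0.25 rad), for 0.2 s.
At the end, for the whole second after the job is handed in: Candlestick released, still, upright (0.08 rad), axis within 28 mm of the pad's centre. Gauge released and still in the middle bay: collar within 4.5 mm of seated (4 mm too deep), 11 mm along and 7 mm across the gap from the bay's middle, within 0.14 rad of the slope, 0.25 rad of the gap's line (all of step 2 and horizontal distance between candlestick and pad below 0.028 m and z of candlestick in the frame of pad between 0.002 and 0.01 m and angle between candlestick's own z axis and vertical below 0.08 rad and linear speed of each of candlestick, gauge below 0.02 m/s and contact force between the fingers and candlestick below 0.1 N and contact force between the fingers and gauge below 0.1 N); the robot touches nothing.
It fails at once if the candlestick is tipped over (0.5 rad) (angle between candlestick's own z axis and vertical above 0.5 rad).
It fails at once if the gauge is forced against the plaque and its backboard (120 N) (contact force between gauge and plaque above 120 N).
It fails at once if a bystander (mug, bowl, thimble, loupe, snuff box, burnisher or brush) is moved by more than 25 mm (distance of any of mug, bowl, thimble, loupe, snuffbox, burnisher, brush from where it was at the start of the episode above 0.025 m).
It also fails if it takes over 67 s, if anything falls off the work surface, if the arm or the gripper's body presses on something with over 40 N, if the wrist force passes 120 N, or if a joint passes its speed limit or range.

## Working session

There is one attempt and no reset: what is moved stays moved. The work goes in short steps, Python scripts to look and compute and a shell command to move; the robot and the scene stay as the last step left them, time stands still between calls to the robot, and variables do not carry over. Pictures are saved under pics/ and viewed, and the job is handed in when it is done.

```bash
mkdir -p pics; ls; python3 - <<'E'
from station import telemetry, vision, bot
import cv2, numpy as np
print(telemetry.observe()); print(bot.grasp_offset)
for n in ("side","top"):
    p,d=vision.grab_frame(n); cv2.imwrite(f"pics/{n}0.png",p); np.save(f"pics/{n}0_d.npy",d); np.save(f"pics/{n}0.npy",p)
    print(n,vision.calibration(n))
E
```

```text
pics
{'time_s': 0.0, 'joints': array([ 1.08952756e+00,  5.28480943e-01,  1.43389235e+00,  1.57873833e-06,
        1.18138026e+00, -1.78490147e-01]), 'joint_velocities': array([-2.21461866e-05, -1.04702057e-04, -6.13545452e-04,  3.38199001e-04,
        2.36682016e-04, -4.06039478e-04]), 'joint_efforts': array([-7.36849711e-05, -4.42339075e+01, -1.78027743e+01, -1.75529685e-04,
        8.21525522e-03, -1.25207117e-05]), 'tool_pos': array([0.18599218, 0.59594502, 0.23032769]), 'ee_rot': array([-3.50678651e-04,  1.50811906e-01,  9.88561886e-01, -1.02195424e-03]), 'ft_force': array([-0.62388611,  0.03865902,  0.05884283]), 'moment': array([-0.05201458,  0.00451514, -0.04458046]), 'finger_gap': 0.08595377418233136}
0.0187
side {'vertical_fov': 44.53891537086362, 'cx': 309.1132497960276, 'cy': 242.14375537964946, 'extrinsics': array([[-0.98276769, -0.09454017,  0.15883899,  0.35756353],
       [-0.18352671,  0.60150264, -0.77750404,  0.90307183],
       [-0.02203671, -0.79325704, -0.608488  ,  0.79192741],
       [ 0.        ,  0.        ,  0.        ,  1.        ]])}
top {'vertical_fov': 48.15736937487553, 'cx': 328.54208504485536, 'cy': 244.44433522349834, 'extrinsics': array([[-1.23218945e-02, -9.98121357e-01,  6.00160604e-02,
         4.81432957e-01],
       [-9.99348658e-01,  1.43285350e-02,  3.31202692e-02,
        -1.00730195e-03],
       [-3.39179903e-02, -5.95688650e-02, -9.97647794e-01,
         1.16537048e+00],
       [ 0.00000000e+00,  0.00000000e+00,  0.00000000e+00,
         1.00000000e+00]])}
```

View pics/side0.png

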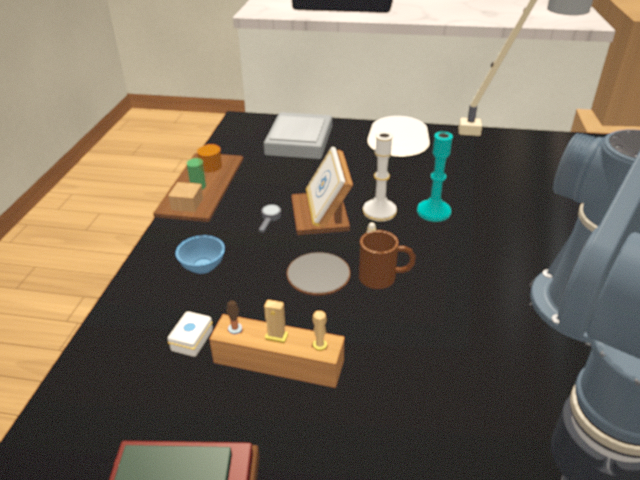

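View pics/top0.png

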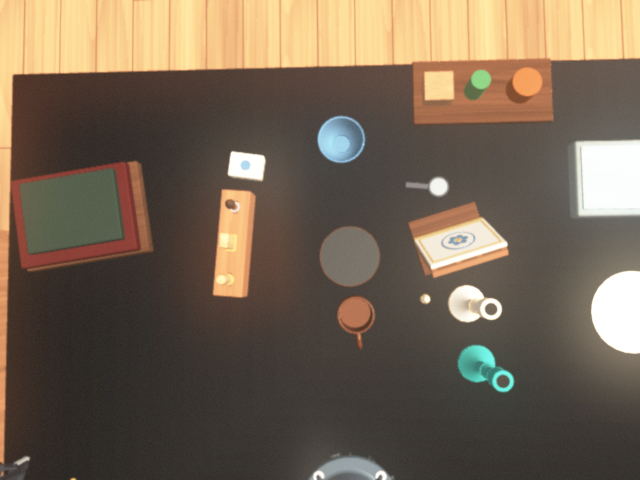

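The side view shows two candlestick shapes: white with gilt bands at side (382,175) / top (488,309), and a teal look-alike at side (435,175) / top (500,380). The rack holds three tools at side (235,317), (275,318) and (320,328); the flat handle is the middle one. The pad is at top (349,256). Next I'll crop in on the chosen ones.

```bash
cat > h.py <<'E'
import numpy as np, cv2
from station import telemetry, vision, bot
def cam(n):
    c=vision.calibration(n); f=240/np.tan(np.radians(c["vertical_fov"]/2)); return f,c["cx"],c["cy"],np.array(c["extrinsics"])
def ray(n,u,v):
    f,cx,cy,E=cam(n); return E[:3,3],E[:3,:3]@np.array([(u-cx)/f,(v-cy)/f,1])
def onz(n,u,v,z):
    o,d=ray(n,u,v); return o+d*(z-o[2])/d[2]
def proj(n,P):
    f,cx,cy,E=cam(n); p=(np.atleast_2d(P)-E[:3,3])@E[:3,:3]; return np.c_[cx+f*p[:,0]/p[:,2],cy+f*p[:,1]/p[:,2]]
def cloud(n,D):
    f,cx,cy,E=cam(n); v,u=np.mgrid[:480,:640]; P=np.stack([(u-cx)/f*D,(v-cy)/f*D,D],-1)@E[:3,:3].T+E[:3,3]; P[D<=0]=np.nan; return P
E
python3 - <<'E'
from h import *
s=np.load("pics/side0.npy");t=np.load("pics/top0.npy")
def cr(im,x,y,w,h): return cv2.resize(im[y:y+h,x:x+w],(400,300),interpolation=cv2.INTER_CUBIC)
cv2.imwrite("pics/crop0.png",np.vstack([np.hstack([cr(s,300,120,160,120),cr(s,200,285,160,120)]),np.hstack([cr(t,390,195,160,120),cr(t,170,180,160,120)])]))
for n in("side","top"):
    D=np.load(f"pics/{n}0_d.npy"); P=cloud(n,D); 
    print(n,(D>0).mean())
    for nm,px in {"side":dict(cs=(384,140),hand=(274,307),pad=(318,272),mug=(380,240),rack=(250,345)),"top":dict(cs=(489,303),hand=(228,240),pad=(349,256),rack=(240,265),plaq=(460,240),thim=(425,299))}[n].items(): print(nm,P[px[1],px[0]].round(4))
E
```

```text
side 0.99607421875
cs [ 0.4199 -0.2328  0.1987]
hand [0.5528 0.2438 0.1374]
pad [ 0.5262 -0.0054  0.0051]
mug [ 0.4053 -0.047   0.0713]
rack [0.5953 0.2596 0.0578]
top 0.9961783854166667
cs [ 0.4316 -0.2517  0.2017]
hand [0.5548 0.2279 0.135 ]
pad [ 0.5255 -0.0064  0.0068]
rack [0.5079 0.2196 0.0597]
plaq [ 0.5512 -0.2272  0.0906]
thim [ 0.4323 -0.1645  0.0262]
```

View pics/crop0.png

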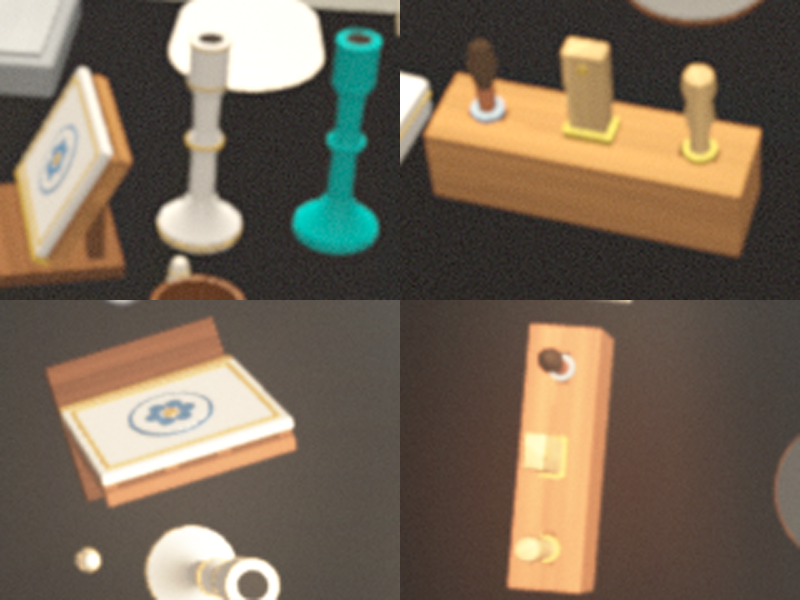

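Crops: the white and gilt candlestick, not the teal one, is the target. The middle rack tool has the flat, square-sided handle, so it is the gauge. The others are the dark-tipped brush and the round-handled burnisher. Next: measuring.

```bash
cat > m.py <<'E'
from h import *
def circ(q):
    A=np.c_[2*q,np.ones(len(q))]; s=np.linalg.lstsq(A,(q**2).sum(1),rcond=None)[0]; return s[:2],np.sqrt(s[2]+s[:2]@s[:2])
if __name__=="__main__":
    Pt=cloud("top",np.load("pics/top0_d.npy")); Ps=cloud("side",np.load("pics/side0_d.npy"))
    t=np.load("pics/top0.npy");s=np.load("pics/side0.npy")
    B=lambda P,x0,x1,y0,y1,z0,z1:(P[...,0]>x0)&(P[...,0]<x1)&(P[...,1]>y0)&(P[...,1]<y1)&(P[...,2]>z0)&(P[...,2]<z1)
    for n,P in(("top",Pt),("side",Ps)):
        print(n)
        for nm,b in dict(csTop=(.37,.48,-.30,-.20,.19,.21),csNoz=(.37,.48,-.30,-.20,.165,.19),csStem=(.37,.48,-.30,-.20,.11,.15),csFoot=(.37,.48,-.30,-.18,.004,.02),mug=(.33,.47,-.08,.03,.084,.1),hand=(.51,.59,.2,.27,.134,.145),rackTop=(.4,.7,.15,.32,.056,.064),tealTop=(.25,.37,-.34,-.24,.19,.21)).items():
            p=P[B(P,*b)]
            if len(p)<5: print(nm,len(p)); continue
            c,r=circ(p[:,:2]); mr=cv2.minAreaRect(p[:,:2].astype(np.float32)*1000)
            print(nm,len(p),"z",p[:,2].mean().round(4),"circ",c.round(4),r.round(4),"rect",np.round(mr[0],1),np.round(mr[1],1),round(mr[2],1))
        # pad
        p=P[B(P,.4,.65,-.1,.08,.003,.012)]; mr=cv2.minEnclosingCircle(p[:,:2].astype(np.float32)); print("pad",len(p),mr, p[:,2].mean())
    # plaque front face, from each view by white-ish colour
    for n,P,im in(("top",Pt,t),("side",Ps,s)):
        m=B(P,.45,.7,-.35,-.13,.02,.125)&(im.min(-1)>120)
        p=P[m]; 
        for _ in range(5):
            c=p.mean(0); w=np.linalg.svd(p-c,full_matrices=False)[2][2]; w*=np.sign(w[2]); e=(p-c)@w; k=abs(e)<max(.0015,2*np.median(abs(e))); p=p[k]
        print(n,"plaque n",w.round(4),"lean",np.degrees(np.arcsin(w[2])).round(2),"yaw",np.degrees(np.arctan2(w[1],w[0])).round(2),"c",c.round(4),len(p),abs(e).mean())
E
python3 m.py
```

```text
top
csTop 356 z 0.2 circ [ 0.4215 -0.2536] 0.0132 rect [ 421.  -253.7] [35.1 35.7] 84.7
csNoz 63 z 0.1776 circ [ 0.4213 -0.2545] 0.018 rect [ 423.8 -244.4] [15.8 35.4] 76.3
csStem 14 z 0.1137 circ [ 0.4218 -0.2533] 0.0091 rect [ 423.8 -246.3] [ 4.2 15.9] 75.6
csFoot 560 z 0.0128 circ [ 0.4242 -0.2463] 0.0348 rect [ 426.5 -238.5] [116.5 105.7] 88.1
mug 244 z 0.0917 circ [ 0.4057 -0.0168] 0.0347 rect [405.9 -16.2] [71.5 73. ] 89.3
hand 123 z 0.1383 circ [0.5545 0.2369] 0.0094 rect [554.6 236.6] [17.3 27.4] 85.4
rackTop 2339 z 0.0605 circ [0.5547 0.2399] 0.0677 rect [554.6 237. ] [ 61.8 219.9] 85.1
tealTop 370 z 0.2 circ [ 0.2958 -0.2707] 0.0133 rect [ 295.7 -271.5] [36.  35.9] 70.2
pad 3748 ((0.5249673128128052, -0.00868272315710783), 0.14901244640350342) 0.006029821778827832
side
csTop 166 z 0.1972 circ [ 0.4211 -0.2507] 0.0146 rect [ 420.6 -252.4] [35.9 38.9] 25.0
csNoz 166 z 0.1774 circ [ 0.4209 -0.2504] 0.0155 rect [ 420. -242.] [34.9 20.7] 4.8
csStem 140 z 0.1292 circ [ 0.4211 -0.2485] 0.0079 rect [ 421.1 -244.6] [16.4 22.2] 87.1
csFoot 349 z 0.0125 circ [ 0.4205 -0.2494] 0.0306 rect [ 420.5 -243.7] [75.8 66.7] 0.8
mug 323 z 0.089 circ [ 0.4051 -0.0143] 0.0347 rect [405.2 -14.2] [74.3 74.5] 61.7
hand 133 z 0.137 circ [0.5535 0.2393] 0.0094 rect [553.7 239.4] [18.6 29. ] 82.9
rackTop 2887 z 0.0593 circ [0.5519 0.2354] 0.0683 rect [554.7 238.2] [ 65.5 221.5] 84.9
tealTop 160 z 0.1975 circ [ 0.2952 -0.2681] 0.0143 rect [ 294.9 -269. ] [36.1 39. ] 2.7
pad 1903 ((0.5240010023117065, 0.011184381321072578), 0.12433108687400818) 0.005330861158922601
top plaque n [0.8289 0.2455 0.5026] lean 30.18 yaw 16.49 c [ 0.5537 -0.2229  0.0801] 1514 0.0006403232466588543
side plaque n [0.8284 0.2475 0.5025] lean 30.16 yaw 16.63 c [ 0.5521 -0.216   0.0776] 867 0.0006454345583108132
```

```bash
cat > m2.py <<'E'
from m import *
import glob
a=np.radians(16.56); ex=np.array([np.cos(a),np.sin(a),0]);yp=np.array([-np.sin(a),np.cos(a),0])
xp=np.cos(np.pi/6)*ex+[0,0,.5]; zp=-.5*ex+[0,0,np.cos(np.pi/6)]
for n in("top","side"):
    P=cloud(n,np.load(f"pics/{n}0_d.npy")); im=np.load(f"pics/{n}0.npy")
    R=(P[...,0]>.45)&(P[...,0]<.7)&(P[...,1]>-.35)&(P[...,1]<-.13)&(P[...,2]>.02)&(P[...,2]<.15)
    p=P[R&(im.min(-1)>110)]
    d=p@xp; k=abs(d-np.median(d))<.003; q=p[k]; y=q@yp; z=q@zp
    print(n,"y edges",np.percentile(y,[.3,1,99,99.7]).round(4),"width",np.ptp(y),"mid",(y.max()+y.min())/2, "x",np.median(d),"ztop",z.max(),z.min())
    yc=(y.max()+y.min())/2
    # O = u*ex + yc*yp + .13 z ;  xp.O = median d - .012
    u=(np.median(d)-.012-.065)/np.cos(np.pi/6); print("O",(u*ex+yc*yp+[0,0,.13]).round(4), "zp.O",(u*ex+[0,0,.13])@zp)
    # top edge points
    q=P[R&(P[...,2]>.115)&(P[...,2]<.15)]; O=u*ex+yc*yp+[0,0,.13]; q=q-O; c=np.c_[q@xp,q@yp,q@zp]; print(c.min(0).round(4),c.max(0).round(4))
    # pad circle
    m=(abs(P[...,2]-.006)<.003)&(np.hypot(P[...,0]-.525,P[...,1]+.006)<.085)
    cn=max(cv2.findContours(cv2.morphologyEx(m.astype(np.uint8),cv2.MORPH_OPEN,np.ones((3,3))),0,cv2.CHAIN_APPROX_NONE)[0],key=cv2.contourArea)[:,0]
    c,r=circ(P[cn[:,1],cn[:,0],:2]); print("pad",c,r)
s=cv2.imread("pics/side0.png"); t=cv2.imread("pics/top0.png")
im=[]
for n,I in(("side",s),("top",t)):
    I=cv2.resize(I,None,fx=4,fy=4,interpolation=cv2.INTER_CUBIC)
    for X in np.linspace(-.075,.075,2):
        for x in(-.016,-.004,.004,.012):
            u,v=(proj(n,O+X*yp+x*xp)[0]+.5)*4; cv2.circle(I,(int(u),int(v)),2,(0,0,255),-1)
    u,v=proj(n,O)[0]*4; x0=int(u-200);y0=int(v-200); im.append(I[y0:y0+400,x0:x0+400])
cv2.imwrite("pics/plaq.png",np.hstack(im))
E
python3 m2.py
```

```text
top y edges [-0.4463 -0.4451 -0.2973 -0.2966] width 0.15064979823726615 mid -0.37150760886839296 x 0.44426863600573724 ztop -0.09336432362382485 -0.22421847671885792
O [ 0.5124 -0.2352  0.13  ] zp.O -0.09945934337084197
[-0.0183 -0.0756 -0.0257] [0.0155 0.0754 0.0061]
pad [ 0.54650461 -0.03915719] 0.022362334630567308
side y edges [-0.4455 -0.4435 -0.2932 -0.2922] width 0.15970291755375582 mid -0.3692867193897459 x 0.4436933249035706 ztop -0.09794408783591552 -0.22519975558964517
O [ 0.5111 -0.2333  0.13  ] zp.O -0.09912718735113832
[-0.0183 -0.0783 -0.0243] [0.0153 0.0792 0.0015]
pad [ 0.52353887 -0.00181982] 0.05373250091378701
```

View pics/plaq.png

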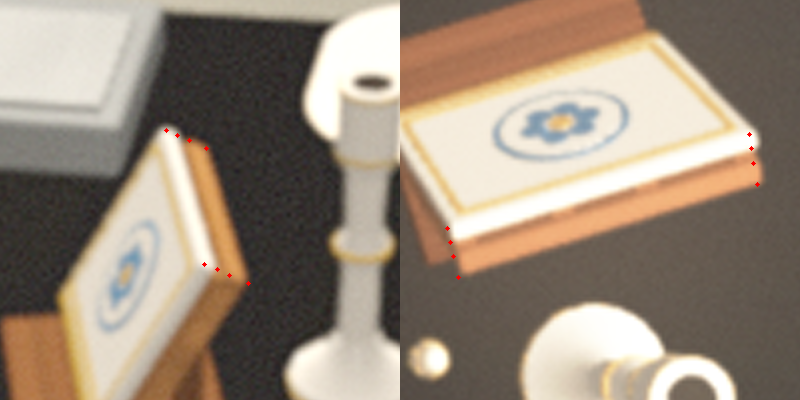

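```bash
python3 -m crank '[[[-0.77,-0.69,-0.15],[0,0,0],-1],[[-0.77,-0.69,-0.15],[0,0,0],-1],[[-0.77,-0.69,-0.15],[0,0,0],-1],[[-0.77,-0.69,-0.15],[0,0,0],-1],[[-0.77,-0.69,-0.15],[0,0,0],-1],[[-0.77,-0.69,0],[0,0,0],-1],[[-0.77,-0.69,0],[0,0,0],-1],[[-0.77,-0.69,0],[0,0,0],-1],[[-0.77,-0.69,0],[0,0,0],-1],[[-0.77,-0.69,0],[0,0,0],-1]]'
cat > go.py <<'E'
import sys
from h import *
from scipy.spatial.transform import Rotation as R
def R0():
    s=telemetry.observe(); q=s["ee_rot"]; return s,R.from_quat([q[1],q[2],q[3],q[0]])
def to(p,grasp=False):
    s,r=R0(); t=np.array(s["tool_pos"])
    if grasp: t=t-r.as_matrix()[:,2]*bot.grasp_offset
    d=r.as_matrix().T@(np.array(p)-t)
    print("t",round(s["time_s"],2),"tcp",np.round(s["tool_pos"],4),"j",np.round(s["joints"],2),"tool axes deg x",np.degrees(np.arctan2(*r.as_matrix()[1::-1,0])).round(2),"z",r.as_matrix()[:,2].round(3),"gap",round(s["finger_gap"],4),"F",np.round(s["ft_force"],1))
    print("shift total in units",np.round(d/.05,2),"mm",np.round(d*1000,1))
if __name__=="__main__": to([float(a) for a in sys.argv[1:4]],len(sys.argv)>4)
E
python3 go.py .421 -.2525 .25
python3 - <<'E'
from m import *
t=np.load("pics/top0.npy"); g=cv2.GaussianBlur(t,(3,3),0).astype(int); m=(g.max(-1)>58).astype(np.uint8)
m[:, :300]=0; m[:,400:]=0; m[:210]=0;m[293:]=0
cs=cv2.findContours(m,0,cv2.CHAIN_APPROX_NONE)[0]; c=max(cs,key=cv2.contourArea); (x,y),r=cv2.minEnclosingCircle(c); print(x,y,r,cv2.fitEllipse(c)); print(onz("top",x,y,.006), onz("top",x+r,y,.006)-onz("top",x-r,y,.006))
E
```

```text
time_s: 1.35
tool_pos: [0.4567, 0.1415, 0.2666]
ee_rot: [-0.001, 0.147, 0.989, -0.002]
ft_force: [0.5, 0.8, -0.8]
finger_gap: 0.0854
t 1.35 tcp [0.4567 0.1415 0.2666] j [ 0.07  0.28  1.74 -0.    1.12 -1.21] tool axes deg x 163.12 z [-0.003 -0.004 -1.   ] gap 0.0854 F [ 0.5  0.8 -0.8]
shift total in units [-1.61 -7.75  0.36] mm [ -80.3 -387.3   18.2]
349.5 251.0 64.27490234375 ((349.5, 251.0), (95.94760131835938, 118.61163330078125), 90.0)
[ 0.5363476  -0.00762076  0.006     ] [-0.00386643 -0.2773574   0.        ]
```

```bash
python3 -m crank '[[[-0.16,-0.78,0],[0,0,0],-1],[[-0.16,-0.78,0],[0,0,0],-1],[[-0.16,-0.78,0],[0,0,0],-1],[[-0.16,-0.78,0],[0,0,0],-1],[[-0.16,-0.78,0],[0,0,0],-1],[[-0.16,-0.78,0],[0,0,0],-1],[[-0.16,-0.78,0],[0,0,0],-1],[[-0.16,-0.78,0],[0,0,0],-1],[[-0.16,-0.78,0],[0,0,0],-1],[[-0.16,-0.73,0],[0,0,0],-1]]' 30
python3 go.py .421 -.2525 .16
python3 - <<'E'
from m import *
t=np.load("pics/top0.npy"); c=cv2.resize(t[205:310,300:400],None,fx=5,fy=5,interpolation=cv2.INTER_CUBIC); cv2.imwrite("pics/pad.png",cv2.convertScaleAbs(c,alpha=2))
print(t[256,310:330].tolist(), t[256,370:390].tolist(), t[220:232,349].tolist(),t[278:292,349].tolist())
E
```

```text
time_s: 2.6
tool_pos: [0.4182, -0.2659, 0.2656]
ee_rot: [-0.002, 0.148, 0.989, -0.001]
ft_force: [0.1, -0.3, 0.9]
finger_gap: 0.0852
t 2.6 tcp [ 0.4182 -0.2659  0.2656] j [-0.79  0.31  1.71 -0.    1.13 -2.06] tool axes deg x 162.94 z [-0.005 -0.001 -1.   ] gap 0.0852 F [ 0.1 -0.3  0.9]
shift total in units [0.01 0.28 2.11] mm [  0.7  13.9 105.5]
[[60, 67, 77], [59, 65, 76], [61, 68, 77], [57, 64, 75], [62, 69, 76], [61, 67, 76], [61, 68, 78], [56, 61, 72], [57, 66, 78], [64, 78, 102], [84, 101, 134], [99, 109, 126], [104, 114, 123], [103, 114, 120], [101, 111, 119], [103, 112, 119], [102, 113, 120], [103, 113, 120], [100, 109, 118], [102, 111, 119]] [[107, 117, 123], [109, 118, 126], [109, 118, 126], [110, 119, 126], [107, 117, 123], [107, 118, 126], [109, 120, 126], [106, 117, 124], [105, 118, 133], [83, 101, 132], [68, 78, 99], [67, 73, 82], [68, 74, 83], [70, 74, 81], [67, 72, 81], [68, 74, 82], [67, 73, 81], [66, 73, 81], [67, 73, 82], [70, 75, 83]] [[62, 68, 71], [59, 66, 70], [62, 67, 73], [61, 69, 74], [60, 66, 74], [67, 74, 88], [75, 90, 112], [92, 108, 126], [101, 113, 121], [104, 115, 121], [103, 113, 119], [104, 116, 121]] [[106, 115, 121], [105, 116, 121], [103, 114, 121], [109, 118, 124], [105, 115, 121], [106, 116, 122], [102, 115, 128], [90, 109, 136], [73, 92, 117], [62, 74, 87], [63, 70, 76], [60, 69, 73], [61, 69, 74], [56, 65, 71]]
```

View pics/pad.png

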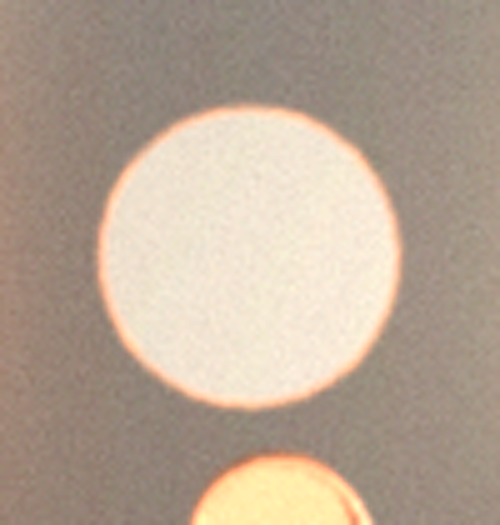

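```bash
python3 -m crank '[[[0.01,0.14,0.1],[0,0,0],-1],[[0,0.14,0.2],[0,0,0],-1],[[0,0,0.25],[0,0,0],-1],[[0,0,0.25],[0,0,0],-1],[[0,0,0.25],[0,0,0],-1],[[0,0,0.25],[0,0,0],-1],[[0,0,0.25],[0,0,0],-1],[[0,0,0.2],[0,0,0],-1],[[0,0,0],[0,0,0],-1],[[0,0,0],[0,0,0],-1]]' 30
python3 go.py .421 -.2525 .158
python3 - <<'E'
from h import *
print("pad",onz("top",350,256.1,.006))
p,d=vision.grab_frame("top"); cv2.imwrite("pics/t1.png",p[200:400,380:640])
p,d=vision.grab_frame("side"); cv2.imwrite("pics/s1.png",cv2.resize(p[90:260,280:500],None,fx=3,fy=3))
E
```

```text
time_s: 3.85
tool_pos: [0.4205, -0.2503, 0.1703]
ee_rot: [-0.004, 0.148, 0.989, 0.0]
ft_force: [-0.3, -0.2, 0.3]
finger_gap: 0.0856
t 3.85 tcp [ 0.4205 -0.2503  0.1703] j [-0.76  0.44  1.82 -0.01  0.88 -2.03] tool axes deg x 162.93 z [-0.008  0.002 -1.   ] gap 0.0856 F [-0.3 -0.2  0.3]
shift total in units [-0.02 -0.04  0.25] mm [-1.2 -1.9 12.3]
pad [ 0.52531595 -0.00853745  0.006     ]
```

View pics/s1.png

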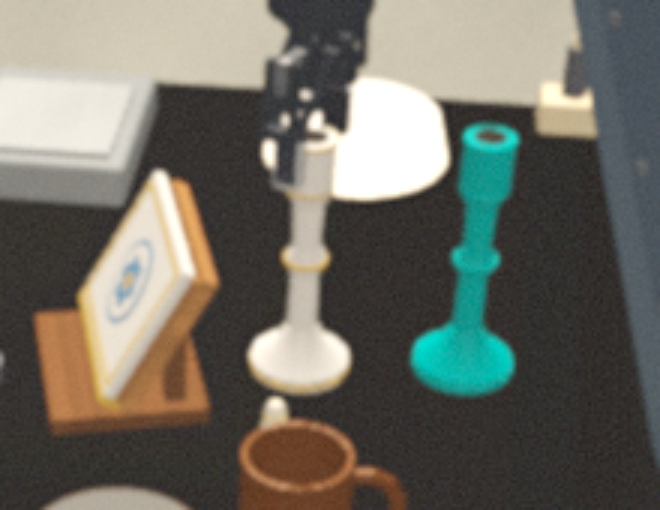

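The fingers straddle the white nozzle at crop (300,160), clear of the plaque and the teal stick. Lower a little and close.

```bash
python3 -m crank '[[[-0.02,-0.04,0.12],[0,0,0],-1],[[0,0,0.12],[0,0,0],-1],[[0,0,0],[0,0,0],0],[[0,0,0],[0,0,0],1],[[0,0,0],[0,0,0],1],[[0,0,0],[0,0,0],1],[[0,0,0],[0,0,0],1],[[0,0,0],[0,0,0],1],[[0,0,0],[0,0,0],1],[[0,0,0],[0,0,0],1]]' 40
python3 go.py .421 -.2525 .158
```

```text
time_s: 5.2
tool_pos: [0.4212, -0.2534, 0.1586]
ee_rot: [-0.003, 0.148, 0.989, -0.001]
ft_force: [0.0, -0.6, -0.6]
finger_gap: 0.0351
t 5.2 tcp [ 0.4212 -0.2534  0.1586] j [-0.77  0.46  1.83 -0.01  0.85 -2.04] tool axes deg x 162.94 z [-0.007 -0.    -1.   ] gap 0.0351 F [ 0.  -0.6 -0.6]
shift total in units [0.01 0.02 0.01] mm [0.4 0.9 0.6]
```

```bash
python3 -m crank '[[[0,0,-0.2],[0,0,0],1],[[0,0,-0.35],[0,0,0],1],[[0,0,-0.35],[0,0,0],1],[[0,0,-0.35],[0,0,0],1],[[0,0,-0.35],[0,0,0],1],[[0,0,-0.35],[0,0,0],1],[[0,0,-0.35],[0,0,0],1],[[0,0,-0.35],[0,0,0],1],[[0,0,-0.35],[0,0,0],1],[[0,0,-0.2],[0,0,0],1]]'
python3 go.py .5253 -.008 .31
```

```text
time_s: 6.45
tool_pos: [0.4188, -0.2486, 0.3233]
ee_rot: [-0.008, 0.148, 0.989, 0.004]
ft_force: [0.3, -0.3, -3.7]
finger_gap: 0.0349
t 6.45 tcp [ 0.4188 -0.2486  0.3233] j [-0.76  0.24  1.63 -0.    1.29 -2.04] tool axes deg x 162.97 z [-0.014  0.01  -1.   ] gap 0.0349 F [ 0.3 -0.3 -3.7]
shift total in units [-0.63  5.22  0.28] mm [-31.6 261.2  14.2]
```

```bash
python3 -m crank '[[[-0.04,0.3,0],[0.02,-0.06,0],1],[[-0.06,0.52,0],[0.02,-0.06,0],1],[[-0.06,0.55,0],[0,0,0],1],[[-0.06,0.55,0],[0,0,0],1],[[-0.06,0.55,0],[0,0,0],1],[[-0.06,0.55,0],[0,0,0],1],[[-0.06,0.55,0],[0,0,0],1],[[-0.06,0.55,0],[0,0,0],1],[[-0.06,0.5,0],[0,0,0],1],[[-0.05,0.3,0],[0,0,0],1]]'
cat >> go.py <<'E'
def turn(z,x=None):
    """turn units so tool z -> z (and tool x -> x)"""
    s,r=R0(); M=r.as_matrix()
    if x is None:
        w=np.cross(M[:,2],z); w=w/max(1e-9,np.linalg.norm(w))*np.arctan2(np.linalg.norm(w),M[:,2]@z); b=M.T@w
    else:
        T=np.c_[x,np.cross(z,x),z]; b=R.from_matrix(M.T@T).as_rotvec()
    print("turn units",np.round(b/np.radians(8),3))
if __name__=="__main__": turn(np.array([0,0,-1.]))
E
python3 go.py .5253 -.008 .168
```

```text
time_s: 7.7
tool_pos: [0.5149, -0.0028, 0.316]
ee_rot: [-0.008, 0.148, 0.989, 0.005]
ft_force: [-1.0, -0.3, -4.1]
finger_gap: 0.0348
t 7.7 tcp [ 0.5149 -0.0028  0.316 ] j [-0.23  0.29  1.58  0.01  1.29 -1.5 ] tool axes deg x 162.98 z [-0.014  0.012 -1.   ] gap 0.0348 F [-1.  -0.3 -4.1]
shift total in units [-0.28 -0.06  2.95] mm [-14.   -3.1 147.7]
turn units [ 0.056 -0.122  0.   ]
```

```bash
python3 -m crank '[[[-0.1,-0.02,0],[0.06,-0.12,0],1],[[-0.1,-0.02,0.1],[0.06,-0.12,0],1],[[-0.1,-0.02,0.3],[0,-0.05,0],1],[[0,0,0.4],[0,0,0],1],[[0,0,0.4],[0,0,0],1],[[0,0,0.4],[0,0,0],1],[[0,0,0.4],[0,0,0],1],[[0,0,0.3],[0,0,0],1],[[0,0,0.2],[0,0,0],1],[[0,0,0],[0,0,0],1]]'
python3 go.py .5253 -.0085 .165
```

```text
time_s: 8.95
tool_pos: [0.5301, -0.02, 0.1846]
ee_rot: [0.012, 0.152, 0.988, -0.01]
ft_force: [0.9, 0.7, -4.2]
finger_gap: 0.0352
t 8.95 tcp [ 0.5301 -0.02    0.1846] j [-0.24  0.46  1.73 -0.02  0.92 -1.49] tool axes deg x 162.57 z [ 0.021 -0.024 -1.   ] gap 0.0352 F [ 0.9  0.7 -4.2]
shift total in units [0.17 0.2  0.38] mm [ 8.6  9.8 19.2]
turn units [-0.115  0.194 -0.   ]
```

```bash
python3 -m crank '[[[0.06,0.07,0],[-0.05,0.08,0],1],[[0.06,0.07,0],[-0.05,0.08,0],1],[[0.04,0.04,0],[0,0.02,0],1],[[0,0,0],[0,0,0],1],[[0,0,0],[0,0,0],1],[[0,0,0],[0,0,0],1],[[0,0,0],[0,0,0],1],[[0,0,0],[0,0,0],1],[[0,0,0],[0,0,0],1],[[0,0,0],[0,0,0],1]]'
python3 go.py .5253 -.0085 .165
python3 - <<'E'
from h import *
p,d=vision.grab_frame("side"); cv2.imwrite("pics/s2.png",cv2.resize(p[130:310,240:440],None,fx=4,fy=3.3)); 
p,d=vision.grab_frame("top"); cv2.imwrite("pics/t2.png",cv2.resize(p[180:330,270:470],None,fx=4,fy=4)); 
E
```

```text
time_s: 10.2
tool_pos: [0.5264, -0.0087, 0.1865]
ee_rot: [0.003, 0.152, 0.988, -0.001]
ft_force: [-0.4, -0.5, -3.8]
finger_gap: 0.0352
t 10.2 tcp [ 0.5264 -0.0087  0.1865] j [-0.23  0.46  1.73 -0.    0.95 -1.49] tool axes deg x 162.57 z [ 0.005 -0.003 -1.   ] gap 0.0352 F [-0.4 -0.5 -3.8]
shift total in units [ 0.03 -0.    0.43] mm [ 1.3 -0.1 21.5]
turn units [-0.008  0.04  -0.   ]
```

View pics/s2.png

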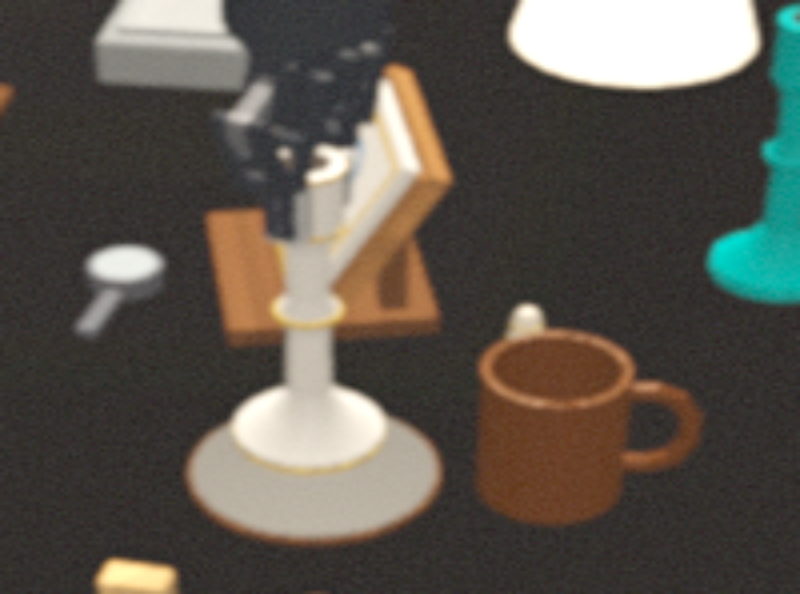

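View pics/t2.png

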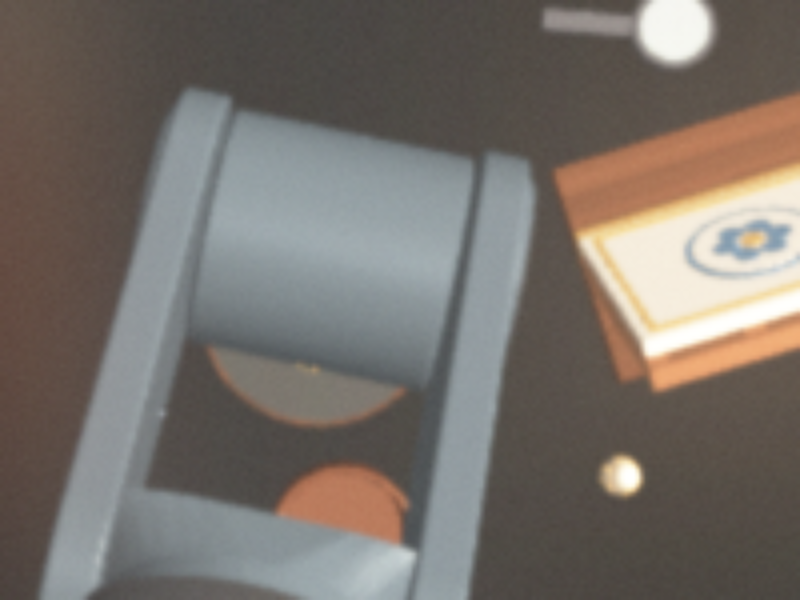

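The candlestick hovers upright over the pad (side crop foot at (310,425), pad centre at (315,470)), about 21 mm above it.

```bash
python3 -m crank '[[[0.01,0,0.08],[0,0.02,0],1],[[0.01,0,0.08],[0,0.02,0],1],[[0,0,0.08],[0,0,0],1],[[0,0,0.06],[0,0,0],1],[[0,0,0.05],[0,0,0],1],[[0,0,0.03],[0,0,0],1],[[0,0,0.03],[0,0,0],1],[[0,0,0],[0,0,0],1],[[0,0,0],[0,0,0],1],[[0,0,0],[0,0,0],1]]'
python3 go.py .5253 -.0085 .1646
```

```text
time_s: 11.55
tool_pos: [0.5257, -0.0085, 0.1647]
ee_rot: [0.0, 0.152, 0.988, -0.001]
ft_force: [0.8, -0.0, -2.9]
finger_gap: 0.0353
t 11.55 tcp [ 0.5257 -0.0085  0.1647] j [-0.23  0.49  1.75 -0.    0.9  -1.49] tool axes deg x 162.57 z [-0.    -0.001 -1.   ] gap 0.0353 F [ 0.8 -0.  -2.9]
shift total in units [ 0.01 -0.    0.  ] mm [ 0.4 -0.1  0.1]
turn units [-0.008  0.001  0.   ]
```

```bash
python3 -m crank '[[[0,0,0.02],[0,0,0],1],[[0,0,0.01],[0,0,0],1],[[0,0,0],[0,0,0],1],[[0,0,0],[0,0,0],0.3],[[0,0,0],[0,0,0],0],[[0,0,0],[0,0,0],-0.5],[[0,0,0],[0,0,0],-1],[[0,0,0],[0,0,0],-1],[[0,0,0],[0,0,0],-1],[[0,0,0],[0,0,0],-1]]'
python3 go.py .5253 -.0085 .1646
python3 - <<'E'
from h import *
p,d=vision.grab_frame("side"); cv2.imwrite("pics/s3.png",cv2.resize(p[130:310,240:440],None,fx=4,fy=3.3)); 
E
```

```text
time_s: 12.8
tool_pos: [0.5274, -0.0089, 0.1647]
ee_rot: [0.002, 0.151, 0.988, -0.001]
ft_force: [-0.2, -0.6, 0.4]
finger_gap: 0.0849
t 12.8 tcp [ 0.5274 -0.0089  0.1647] j [-0.23  0.49  1.75 -0.    0.9  -1.49] tool axes deg x 162.57 z [ 0.004 -0.002 -1.   ] gap 0.0849 F [-0.2 -0.6  0.4]
shift total in units [ 0.04 -0.    0.  ] mm [ 2.1 -0.2  0. ]
turn units [-0.006  0.032 -0.   ]
```

View pics/s3.png

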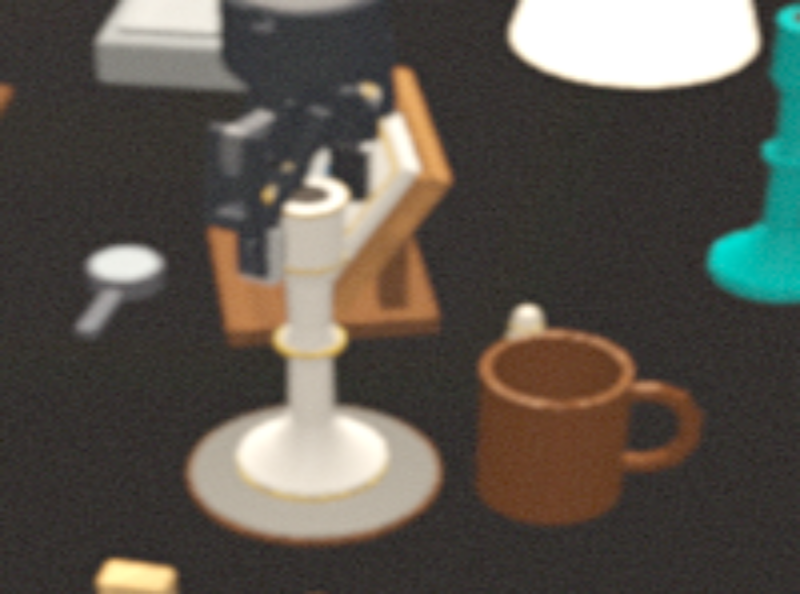

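The candlestick stands upright and released, with its foot at crop (312,455) well inside the pad. Now up, then over to the gauge.

```bash
python3 -m crank '[[[0.01,0,-0.15],[0,0.02,0],-1],[[0,0,-0.25],[0,0,0],-1],[[0,0,-0.3],[0,0,0],-1],[[0,0,-0.35],[0,0,0],-1],[[0,0,-0.4],[0,0,0],-1],[[0,0,-0.4],[0,0,0],-1],[[0,0.3,-0.2],[0,0,-0.4],-1],[[0,0.5,0],[0,0,-0.4],-1],[[0,0.6,0],[0,0,-0.4],-1],[[0,0.6,0],[0,0,-0.4],-1]]'
python3 go.py .5545 .238 .2
python3 - <<'E'
from m import *
p,d=vision.grab_frame("top"); P=cloud("top",d); 
for z0,z1 in((.19,.215),(.003,.03)):
    q=P[(np.hypot(P[...,0]-.525,P[...,1]+.008)<.06)&(P[...,2]>z0)&(P[...,2]<z1)]; print(len(q), circ(q[:,:2]) if len(q)>10 else "")
p,d=vision.grab_frame("side"); P=cloud("side",d)
q=P[(np.hypot(P[...,0]-.525,P[...,1]+.008)<.06)&(P[...,2]>.193)&(P[...,2]<.22)]; print(len(q),circ(q[:,:2]))
E
```

```text
time_s: 14.1
tool_pos: [0.5486, 0.0926, 0.2774]
ee_rot: [0.004, 0.035, 0.999, -0.0]
ft_force: [0.2, 0.4, 0.3]
finger_gap: 0.0855
t 14.1 tcp [0.5486 0.0926 0.2774] j [-0.03  0.38  1.56 -0.    1.2  -1.53] tool axes deg x 175.98 z [ 0.009 -0.001 -1.   ] gap 0.0855 F [0.2 0.4 0.3]
shift total in units [0.1  2.91 1.55] mm [  5.  145.5  77.3]
turn units [-0.005  0.062 -0.   ]
327 (array([ 0.52704504, -0.00989022]), np.float64(0.01288867076236966))
1874 (array([ 0.52550477, -0.00890584]), np.float64(0.04506176451323666))
254 (array([ 0.526183  , -0.00596852]), np.float64(0.014083605601906597))
```

```bash
python3 -m crank '[[[0.02,0.4,0],[0,0.02,0],-1],[[0.02,0.4,0.1],[0,0.02,0],-1],[[0.02,0.4,0.2],[0,0,0.05],-1],[[0.02,0.4,0.2],[0,0,0.05],-1],[[0.02,0.4,0.2],[0,0,0],-1],[[0,0.4,0.2],[0,0,0],-1],[[0,0.3,0.2],[0,0,0],-1],[[0,0.1,0.1],[0,0,0],-1],[[0,0,0],[0,0,0],-1],[[0,0,0],[0,0,0],-1]]'
python3 go.py .554 .238 .096
python3 - <<'E'
from go import *
a=np.radians(175.1); turn(np.array([0,0,-1.]),np.array([np.cos(a),np.sin(a),0]))
E
```

```text
time_s: 15.45
tool_pos: [0.5534, 0.2413, 0.213]
ee_rot: [0.0, 0.039, 0.999, -0.001]
ft_force: [0.4, 0.3, 0.3]
finger_gap: 0.0851
t 15.45 tcp [0.5534 0.2413 0.213 ] j [ 0.23  0.52  1.51 -0.    1.12 -1.26] tool axes deg x 175.52 z [ 0.    -0.003 -1.   ] gap 0.0851 F [0.4 0.3 0.3]
shift total in units [-0.02 -0.06  2.34] mm [ -0.8  -3.  117.1]
turn units [-0.018  0.005 -0.   ]
turn units [-0.018  0.005  0.053]
```

```bash
python3 -m crank '[[[-0.01,-0.03,0.1],[0,0,0.03],-1],[[0,-0.03,0.25],[0,0,0.03],-1],[[0,0,0.3],[0,0,0],-1],[[0,0,0.3],[0,0,0],-1],[[0,0,0.3],[0,0,0],-1],[[0,0,0.3],[0,0,0],-1],[[0,0,0.3],[0,0,0],-1],[[0,0,0.2],[0,0,0],-1],[[0,0,0],[0,0,0],-1],[[0,0,0],[0,0,0],-1]]'
python3 go.py .554 .238 .096
python3 - <<'E'
from go import *
a=np.radians(175.1); turn(np.array([0,0,-1.]),np.array([np.cos(a),np.sin(a),0]))
p,d=vision.grab_frame("side"); cv2.imwrite("pics/s4.png",cv2.resize(p[240:400,180:380],None,fx=4,fy=3.6)); 
E
```

```text
time_s: 16.7
tool_pos: [0.5538, 0.2363, 0.1028]
ee_rot: [-0.0, 0.045, 0.999, -0.002]
ft_force: [-1.3, 0.6, -0.3]
finger_gap: 0.0851
t 16.7 tcp [0.5538 0.2363 0.1028] j [ 0.22  0.67  1.6  -0.    0.88 -1.26] tool axes deg x 174.89 z [-0.001 -0.003 -1.   ] gap 0.0851 F [-1.3  0.6 -0.3]
shift total in units [-0.    0.04  0.14] mm [-0.1  1.8  6.8]
turn units [-0.023 -0.002 -0.   ]
turn units [-0.023 -0.002 -0.026]
```

View pics/s4.png

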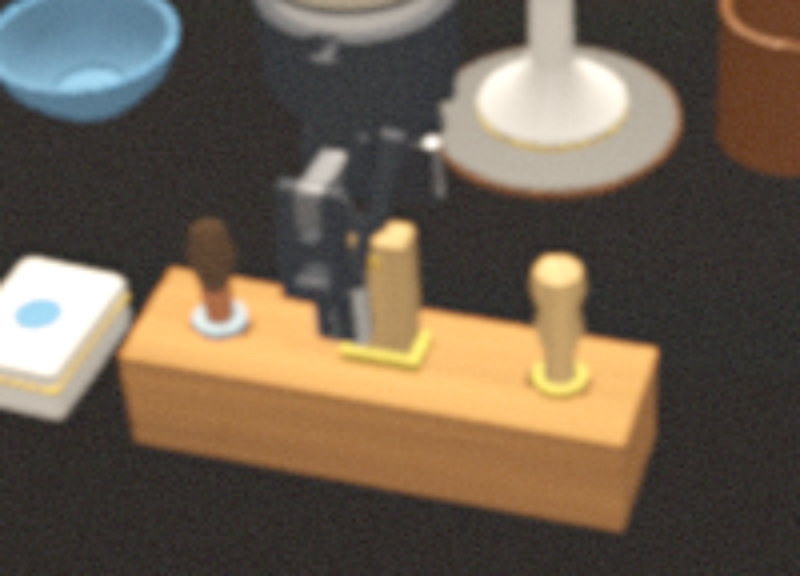

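The open fingers straddle the flat handle at crop (395,285), well away from the brush and burnisher. Lower 6 mm and close.

```bash
python3 -m crank '[[[0,0.02,0.07],[0,0,0],-1],[[0,0.02,0.05],[0,0,0],-1],[[0,0,0],[0,0,0],0],[[0,0,0],[0,0,0],0.5],[[0,0,0],[0,0,0],1],[[0,0,0],[0,0,0],1],[[0,0,0],[0,0,0],1],[[0,0,0],[0,0,0],1],[[0,0,0],[0,0,0],1],[[0,0,0],[0,0,0],1]]' 50
python3 go.py .554 .238 .096
```

```text
time_s: 18.0
tool_pos: [0.5547, 0.2386, 0.0978]
ee_rot: [0.001, 0.045, 0.999, -0.001]
ft_force: [0.0, -0.2, -0.3]
finger_gap: 0.0154
t 18.0 tcp [0.5547 0.2386 0.0978] j [ 0.22  0.67  1.6  -0.    0.87 -1.26] tool axes deg x 174.89 z [ 0.002 -0.003 -1.   ] gap 0.0154 F [ 0.  -0.2 -0.3]
shift total in units [ 0.01 -0.01  0.04] mm [ 0.7 -0.6  1.8]
turn units [-0.017  0.017 -0.   ]
```

```bash
python3 -m crank '[[[0,0,-0.1],[0,0.02,0],1],[[0,0,-0.25],[0,0,0],1],[[0,0,-0.4],[0,0,0],1],[[0,0,-0.5],[0,0,0],1],[[0,0,-0.6],[0,0,0],1],[[0,0,-0.6],[0,0,0],1],[[0,0,-0.6],[0,0,0],1],[[0,0,-0.6],[0,0,0],1],[[0,0,-0.6],[0,0,0],1],[[0,0,-0.5],[0,0,0],1]]'
python3 - <<'E'
from go import *
to([.47,-.1,.34])
a=np.radians(16.56); x=np.array([-np.sin(a),np.cos(a),0]); turn(np.array([0,0,-1.]),x)
E
```

```text
time_s: 19.25
tool_pos: [0.5528, 0.2387, 0.3481]
ee_rot: [-0.0, 0.045, 0.999, -0.001]
ft_force: [0.5, 1.0, -0.4]
finger_gap: 0.0157
t 19.25 tcp [0.5528 0.2387 0.3481] j [ 0.22  0.39  1.34 -0.    1.42 -1.26] tool axes deg x 174.89 z [-0.001 -0.002 -1.   ] gap 0.0157 F [ 0.5  1.  -0.4]
shift total in units [ 1.05 -6.89  0.18] mm [  52.3 -344.7    9. ]
turn units [-1.800e-02  6.000e-03  8.541e+00]
```

```bash
python3 -m crank '[[[0.1,-0.5,0],[0,0,0],1],[[0.1,-0.7,0],[0,0,0],1],[[0.1,-0.7,0],[0,0,0],1],[[0.1,-0.7,0],[0,0,0],1],[[0.1,-0.7,0],[0,0,0],1],[[0.1,-0.7,0],[0,0,0],1],[[0.1,-0.7,0],[0,0,0],1],[[0.1,-0.7,0],[0,0,0],1],[[0.1,-0.7,0],[0,0,0],1],[[0.1,-0.7,0],[0,0,0],1]]'
python3 -m crank '[[[0,0,0],[0,0,0.9],1],[[0,0,0],[0,0,0.9],1],[[0,0,0],[0,0,0.9],1],[[0,0,0],[0,0,0.9],1],[[0,0,0],[0,0,0.9],1],[[0,0,0],[0,0,0.9],1],[[0,0,0],[0,0,0.9],1],[[0,0,0],[0,0,0.9],1],[[0,0,0],[0,0,0.9],1],[[0,0,0],[0,0,0],1]]'
cat > tgt.py <<'E'
from go import *
a=np.radians(16.56); ex=np.array([np.cos(a),np.sin(a),0]);yp=np.array([-np.sin(a),np.cos(a),0])
xp=np.cos(np.pi/6)*ex+[0,0,.5]; zp=-.5*ex+[0,0,np.cos(np.pi/6)]
O=np.array([.5120,-.2345,.13])
def tg(h):  # h = gauge origin height along zp above mouth
    print("target h",h); to(O+zp*(h+.0378)); turn(-zp,yp)
if __name__=="__main__":
    tg(float(sys.argv[1]))
    s,r=R0(); M=r.as_matrix(); g=np.array(s["tool_pos"])+M[:,2]*.0378-O; print("gauge in plaque mm",np.round([g@xp*1e3,g@yp*1e3,g@zp*1e3],1))
E
python3 tgt.py .10
```

```text
time_s: 20.5
tool_pos: [0.4697, -0.1025, 0.3608]
ee_rot: [0.009, 0.041, 0.999, -0.001]
ft_force: [0.5, -0.7, -0.8]
finger_gap: 0.0157
time_s: 21.75
tool_pos: [0.4652, -0.104, 0.3695]
ee_rot: [0.013, 0.588, 0.809, 0.005]
ft_force: [-0.3, 1.0, -2.1]
finger_gap: 0.0153
target h 0.1
t 21.75 tcp [ 0.4652 -0.104   0.3695] j [-0.46  0.16  1.61  0.01  1.35 -0.77] tool axes deg x 108.02 z [ 0.026 -0.007 -1.   ] gap 0.0153 F [-0.3  1.  -2.1]
shift total in units [-2.7  -1.35  2.41] mm [-135.   -67.5  120.7]
turn units [-3.585  0.057  0.207]
gauge in plaque mm [ 95.  137.9 178.1]
```

```bash
python3 -m crank '[[[-0.25,0,0],[-0.36,0,0.02],1],[[-0.28,0,0],[-0.36,0,0.02],1],[[-0.28,0,0],[-0.36,0,0.02],1],[[-0.28,0,0],[-0.36,0,0.02],1],[[-0.28,0,0],[-0.36,0,0.02],1],[[-0.28,0,0],[-0.36,0,0.02],1],[[-0.28,0,0],[-0.36,0,0.02],1],[[-0.28,0,0],[-0.36,0,0.02],1],[[-0.28,0,0],[-0.36,0,0.02],1],[[-0.2,0,0],[-0.36,0,0.02],1]]'
python3 tgt.py .10
```

```text
time_s: 23.0
tool_pos: [0.506, -0.2333, 0.3774]
ee_rot: [0.166, 0.563, 0.782, 0.211]
ft_force: [0.1, -0.3, -1.2]
finger_gap: 0.0152
target h 0.1
t 23.0 tcp [ 0.506  -0.2333  0.3774] j [-0.9   0.17  1.7   0.56  1.12 -1.43] tool axes deg x 108.09 z [ 0.496  0.142 -0.856] gap 0.0152 F [ 0.1 -0.3 -1.2]
shift total in units [ 0.03 -2.41  1.54] mm [   1.6 -120.5   76.9]
turn units [0.136 0.037 0.244]
gauge in plaque mm [119.7   2.7 179.2]
```

```bash
python3 -m crank '[[[0,-0.2,0.05],[0.03,0.01,0.06],1],[[0,-0.3,0.15],[0.03,0.01,0.06],1],[[0,-0.3,0.2],[0.03,0.01,0.06],1],[[0,-0.3,0.2],[0,0,0.06],1],[[0,-0.3,0.2],[0,0,0],1],[[0,-0.3,0.2],[0,0,0],1],[[0,-0.3,0.2],[0,0,0],1],[[0,-0.2,0.1],[0,0,0],1],[[0,0,0],[0,0,0],1],[[0,0,0],[0,0,0],1]]'
python3 tgt.py .06
```

```text
time_s: 24.25
tool_pos: [0.4399, -0.2484, 0.2559]
ee_rot: [0.151, 0.576, 0.776, 0.208]
ft_force: [-0.5, -1.7, -1.4]
finger_gap: 0.0153
target h 0.06
t 24.25 tcp [ 0.4399 -0.2484  0.2559] j [-1.04  0.27  1.94  0.66  0.91 -1.75] tool axes deg x 106.89 z [ 0.475  0.149 -0.867] gap 0.0153 F [-0.5 -1.7 -1.4]
shift total in units [-0.15  0.01  0.95] mm [-7.6  0.5 47.7]
turn units [-0.02  -0.051  0.019]
gauge in plaque mm [ -0.5   7.5 107.8]
```

```bash
python3 -m crank '[[[-0.06,0,0.1],[0,-0.03,0],1],[[-0.06,0,0.15],[0,-0.02,0],1],[[-0.04,0,0.15],[0,0,0],1],[[0,0,0.15],[0,0,0],1],[[0,0,0.15],[0,0,0],1],[[0,0,0.1],[0,0,0],1],[[0,0,0],[0,0,0],1],[[0,0,0],[0,0,0],1],[[0,0,0],[0,0,0],1],[[0,0,0],[0,0,0],1]]'
python3 tgt.py .06
python3 - <<'E'
from h import *
for n,c in(("side",(100,230,290,450)),("top",(190,310,390,550))):
    p,d=vision.grab_frame(n); np.save(f"pics/{n}5.npy",p); np.save(f"pics/{n}5_d.npy",d); cv2.imwrite(f"pics/{n}5.png",cv2.resize(p[c[0]:c[1],c[2]:c[3]],None,fx=4.5,fy=4.5,interpolation=cv2.INTER_CUBIC))
E
```

```text
time_s: 25.5
tool_pos: [0.4638, -0.2507, 0.2196]
ee_rot: [0.155, 0.576, 0.776, 0.206]
ft_force: [-1.1, 0.5, -0.8]
finger_gap: 0.0155
target h 0.06
t 25.5 tcp [ 0.4638 -0.2507  0.2196] j [-1.    0.36  1.95  0.72  0.81 -1.79] tool axes deg x 106.76 z [ 0.478  0.14  -0.867] gap 0.0155 F [-1.1  0.5 -0.8]
shift total in units [ 0.04 -0.02  0.1 ] mm [ 1.8 -0.8  5.2]
turn units [-0.016  0.014  0.037]
gauge in plaque mm [ 0.7 -1.8 65.2]
```

View pics/side5.png

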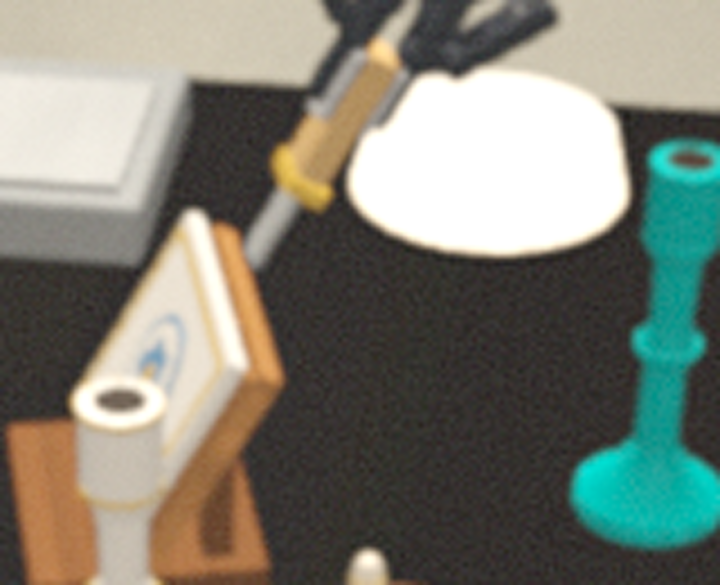

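View pics/top5.png

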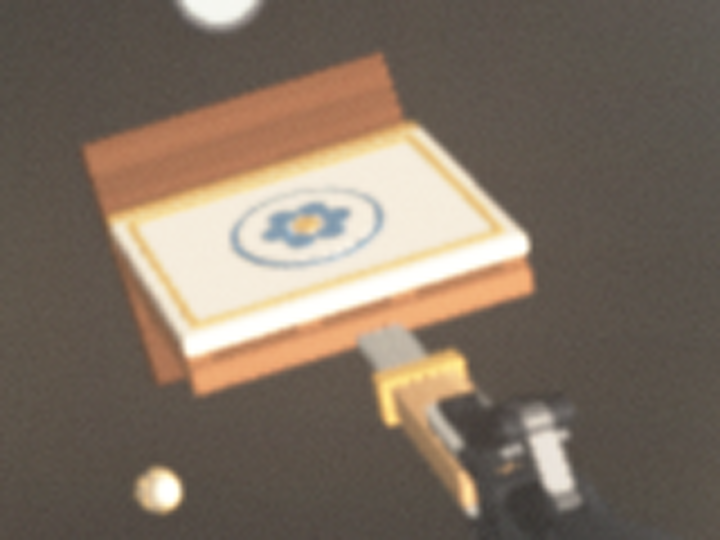

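```bash
cat > chk.py <<'E'
from tgt import *
OO={"top":np.array([.5124,-.2352,.13]),"side":np.array([.5111,-.2333,.13])}
def chk(k):
  for n in("top","side"):
    P=cloud(n,np.load(f"pics/{n}{k}_d.npy")); im=np.load(f"pics/{n}{k}.npy").astype(int)
    q=P-OO[n]; L=np.stack([q@xp,q@yp,q@zp],-1)
    s,r=R0(); h=(np.array(s["tool_pos"])+r.as_matrix()[:,2]*.0378-O)@zp
    near=(abs(L[...,0])<.03)&(abs(L[...,1])<.03)
    sat=im.max(-1)-im.min(-1)
    for nm,lo,hi in(("blade",-.045,-.002),("collar",.000,.008),("handle",.008,.03)):
        m=near&(L[...,2]>h+lo)&(L[...,2]<h+hi)&(L[...,2]>.004); p=L[m]*1e3
        if len(p)>5: print(n,nm,len(p),"x",np.percentile(p[:,0],[5,50,95]).round(1),"y",np.percentile(p[:,1],[3,50,97]).round(1),"z",np.percentile(p[:,2],[2,98]).round(1))
if __name__=="__main__":
    chk(sys.argv[1])
    for u,v in((458.9,262.9),(478.9,256)):
        p=onz("top",u,v,.13)-OO["top"]; print(p@yp,p@xp)
E
python3 chk.py 5
```

```text
top blade 108 x [0.9 2.6 4.2] y [-10.6  -0.5   9.2] z [23.3 53.3]
top collar 77 x [-3.8  9.6 11.6] y [-16.1   4.8  16.4] z [65.4 73.1]
top handle 141 x [-3.9  8.6 11.4] y [-14.3   3.2  15.2] z [73.6 93.7]
side blade 88 x [-1.   2.   3.9] y [-13.1   3.5  11. ] z [21.8 62.1]
side collar 59 x [-6.5  7.3 11.5] y [-16.3  11.5  19.3] z [65.7 72.9]
side handle 112 x [-5.2  7.2  9.7] y [-12.5   9.9  15.4] z [73.6 94.8]
0.020912077715920626 -0.0015018196174953543
-0.01940745427474961 -0.0004251334297189457
```

The side crop shows the blade tip at (250,260), in line with the slot. The top crop shows the blade at (390,345), pointing between the two battens at (310,328) and (400,297). Depth puts the blade centre within 1 mm of the gap's middle in both views. Inserting gently.

```bash
python3 -m crank '[[[0.03,-0.01,0.06],[-0.01,0.01,0.02],1],[[0.01,0,0.08],[0,0,0.02],1],[[0,0,0.08],[0,0,0],1],[[0,0,0.08],[0,0,0],1],[[0,0,0.08],[0,0,0],1],[[0,0,0.08],[0,0,0],1],[[0,0,0.06],[0,0,0],1],[[0,0,0],[0,0,0],1],[[0,0,0],[0,0,0],1],[[0,0,0],[0,0,0],1]]'
python3 tgt.py .0
python3 - <<'E'
from h import *
for n,c in(("side",(100,230,290,450)),("top",(190,310,390,550))):
    p,d=vision.grab_frame(n); np.save(f"pics/{n}6.npy",p); np.save(f"pics/{n}6_d.npy",d); cv2.imwrite(f"pics/{n}6.png",cv2.resize(p[c[0]:c[1],c[2]:c[3]],None,fx=4.5,fy=4.5,interpolation=cv2.INTER_CUBIC))
E
python3 chk.py 6
```

```text
time_s: 26.85
tool_pos: [0.4761, -0.2449, 0.195]
ee_rot: [0.155, 0.578, 0.774, 0.207]
ft_force: [-0.4, -0.1, -0.7]
finger_gap: 0.0155
target h 0.0
t 26.85 tcp [ 0.4761 -0.2449  0.195 ] j [-0.96  0.41  1.96  0.77  0.75 -1.82] tool axes deg x 106.5 z [ 0.479  0.142 -0.866] gap 0.0155 F [-0.4 -0.1 -0.7]
shift total in units [-0.01 -0.    0.74] mm [-0.3 -0.1 37.2]
turn units [-0.006  0.003 -0.007]
gauge in plaque mm [ 0.1  0.3 37.2]
top blade 69 x [-0.3  2.5  4.2] y [-8.2  1.9 11.6] z [ 4.1 25.1]
top collar 69 x [-3.7  9.3 11.7] y [-14.2   7.5  18.6] z [37.7 45.1]
top handle 127 x [-3.2  7.8 10.4] y [-12.1   6.   17.8] z [45.5 66.8]
side blade 59 x [-1.9  1.5  4. ] y [-9.1  6.1 13.5] z [ 5.7 32.9]
side collar 62 x [-8.5  6.9 11.5] y [-14.   13.8  19.7] z [37.7 44.9]
side handle 102 x [-6.   6.2  8.7] y [-9.2 12.3 16.8] z [46.2 66.5]
0.020912077715920626 -0.0015018196174953543
-0.01940745427474961 -0.0004251334297189457
```

View pics/top6.png

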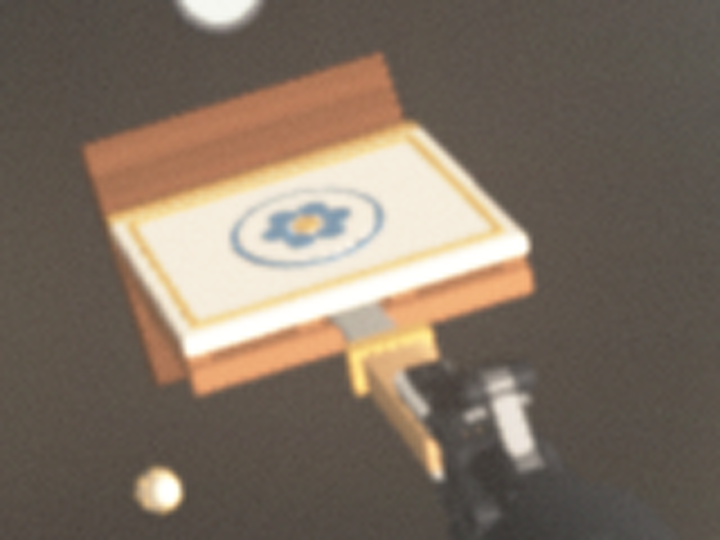

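View pics/side6.png

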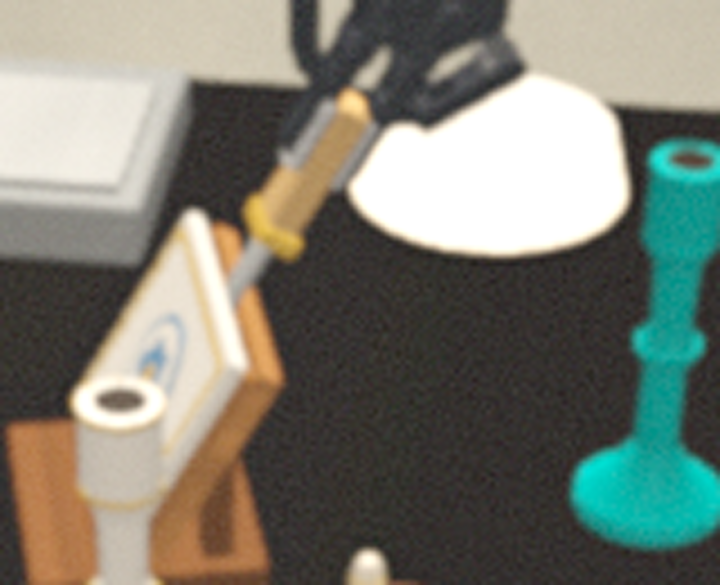

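The blade tip is entering the middle bay (top crop (365,320), midway between the battens) with no contact force. Continuing.

```bash
python3 -m crank '[[[0,0,0.06],[0,0,0],1],[[-0.01,0,0.08],[0,0,0],1],[[0,0,0.08],[0,0,0],1],[[0,0,0.08],[0,0,0],1],[[0,0,0.08],[0,0,0],1],[[0,0,0.08],[0,0,0],1],[[0,0,0.06],[0,0,0],1],[[0,0,0],[0,0,0],1],[[0,0,0],[0,0,0],1],[[0,0,0],[0,0,0],1]]'
python3 tgt.py .0
```

```text
time_s: 28.2
tool_pos: [0.4897, -0.2415, 0.1708]
ee_rot: [0.155, 0.578, 0.774, 0.207]
ft_force: [0.5, 0.5, -0.8]
finger_gap: 0.0154
target h 0.0
t 28.2 tcp [ 0.4897 -0.2415  0.1708] j [-0.93  0.47  1.96  0.82  0.7  -1.86] tool axes deg x 106.5 z [ 0.479  0.142 -0.866] gap 0.0154 F [ 0.5  0.5 -0.8]
shift total in units [ 0.01 -0.    0.18] mm [ 0.4 -0.1  9.2]
turn units [-0.006  0.004 -0.007]
gauge in plaque mm [ 0.1 -0.4  9.2]
```

```bash
python3 -m crank '[[[0,0,0.04],[0,0,0],1],[[0,0,0.04],[0,0,0],1],[[0,0,0.03],[0,0,0],1],[[0,0,0.02],[0,0,0],1],[[0,0,0.02],[0,0,0],1],[[0,0,0],[0,0,0],1],[[0,0,0],[0,0,0],1],[[0,0,0],[0,0,0],1],[[0,0,0],[0,0,0],1],[[0,0,0],[0,0,0],1]]'
python3 tgt.py .0
```

```text
time_s: 29.45
tool_pos: [0.4936, -0.2406, 0.1641]
ee_rot: [0.155, 0.578, 0.774, 0.207]
ft_force: [-0.1, 1.2, -0.8]
finger_gap: 0.0154
target h 0.0
t 29.45 tcp [ 0.4936 -0.2406  0.1641] j [-0.93  0.48  1.96  0.84  0.68 -1.88] tool axes deg x 106.48 z [ 0.479  0.141 -0.866] gap 0.0154 F [-0.1  1.2 -0.8]
shift total in units [ 0.01 -0.01  0.03] mm [ 0.6 -0.3  1.5]
turn units [-0.004  0.008 -0.007]
gauge in plaque mm [ 0.2 -0.6  1.5]
```

```bash
python3 -m crank '[[[0,0,0.02],[0,0,0],1],[[0,0,0.02],[0,0,0],1],[[0,0,0.02],[0,0,0],1],[[0,0,0],[0,0,0],1],[[0,0,0],[0,0,0],1],[[0,0,0],[0,0,0],1],[[0,0,0],[0,0,0],1],[[0,0,0],[0,0,0],1],[[0,0,0],[0,0,0],1],[[0,0,0],[0,0,0],1]]'
python3 tgt.py .0
python3 - <<'E'
from h import *
for n,c in(("side",(100,230,290,450)),("top",(190,310,390,550))):
    p,d=vision.grab_frame(n); np.save(f"pics/{n}7.npy",p); np.save(f"pics/{n}7_d.npy",d); cv2.imwrite(f"pics/{n}7.png",cv2.resize(p[c[0]:c[1],c[2]:c[3]],None,fx=4.5,fy=4.5,interpolation=cv2.INTER_CUBIC))
E
python3 chk.py 7
```

```text
time_s: 30.7
tool_pos: [0.4944, -0.2405, 0.1629]
ee_rot: [0.156, 0.578, 0.774, 0.207]
ft_force: [-1.4, 0.0, 0.5]
finger_gap: 0.0154
target h 0.0
t 30.7 tcp [ 0.4944 -0.2405  0.1629] j [-0.92  0.49  1.96  0.84  0.68 -1.88] tool axes deg x 106.52 z [ 0.48   0.14  -0.866] gap 0.0154 F [-1.4  0.   0.5]
shift total in units [ 0.01 -0.01  0.  ] mm [ 0.7 -0.3  0. ]
turn units [-0.001  0.017  0.003]
gauge in plaque mm [ 0.3 -0.8  0. ]
top collar 40 x [-5.4  8.2 11.5] y [-23.3   8.6  18. ] z [4.4 7.9]
top handle 117 x [-3.4  8.2 10.9] y [-13.1   4.7  16.3] z [ 8.1 28.5]
side collar 32 x [-7.6  6.4 10.8] y [-12.3  11.5  19.6] z [4.2 7.7]
side handle 103 x [-5.2  5.9  9.3] y [-12.6  11.7  16.8] z [ 8.7 29.3]
0.020912077715920626 -0.0015018196174953543
-0.01940745427474961 -0.0004251334297189457
```

View pics/side7.png

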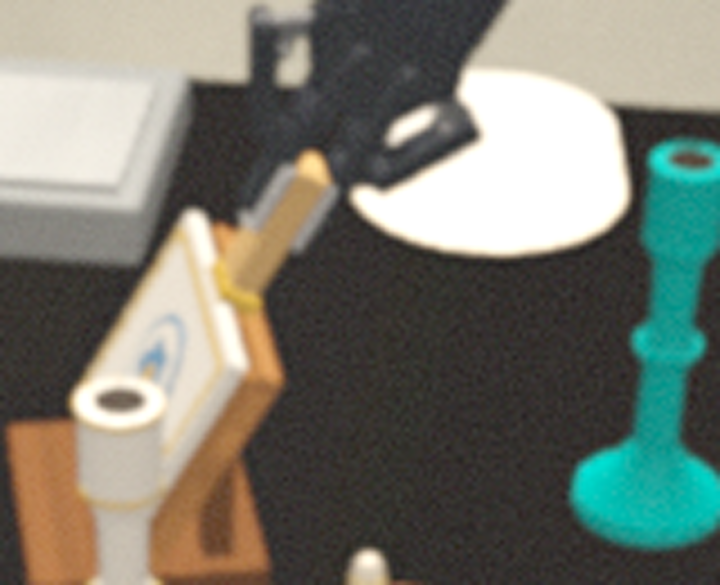

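View pics/top7.png

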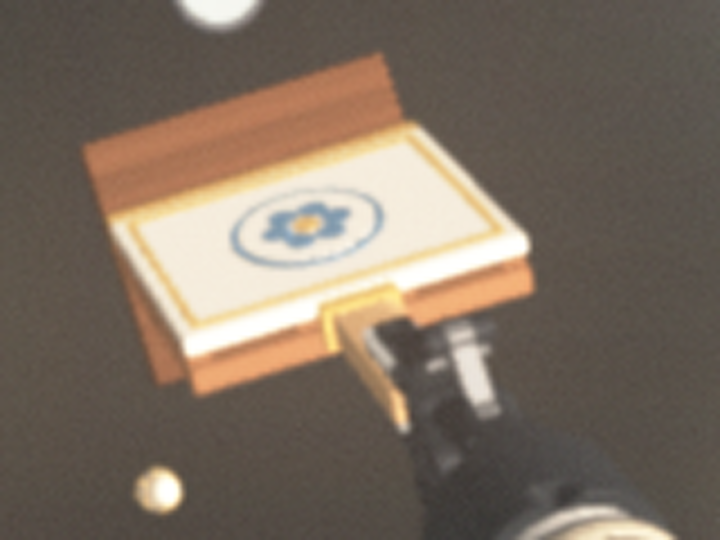

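```bash
python3 -m crank '[[[0,0,0.03],[0,0,0],1],[[0,0,0.03],[0,0,0],1],[[0,0,0.03],[0,0,0],1],[[0,0,0.02],[0,0,0],1],[[0,0,0.02],[0,0,0],1],[[0,0,0.02],[0,0,0],1],[[0,0,0.02],[0,0,0],1],[[0,0,0.02],[0,0,0],1],[[0,0,0.02],[0,0,0],1],[[0,0,0.02],[0,0,0],1]]'
python3 tgt.py .0
```

```text
time_s: 32.05
tool_pos: [0.4943, -0.2404, 0.1629]
ee_rot: [0.16, 0.576, 0.775, 0.205]
ft_force: [-8.9, -0.8, 10.7]
finger_gap: 0.0157
target h 0.0
t 32.05 tcp [ 0.4943 -0.2404  0.1629] j [-0.92  0.48  1.97  0.85  0.67 -1.9 ] tool axes deg x 106.63 z [ 0.484  0.134 -0.865] gap 0.0157 F [-8.9 -0.8 10.7]
shift total in units [ 0.01 -0.01 -0.  ] mm [ 0.6 -0.3 -0. ]
turn units [0.019 0.068 0.05 ]
gauge in plaque mm [ 0.4 -1.  -0. ]
```

Seated: about 14 N back along the slope and no further travel. Relax, then open.

```bash
python3 -m crank '[[[0,0,0],[0,0,0],1],[[0,0,0],[0,0,0],1],[[0,0,0],[0,0,0],0.7],[[0,0,0],[0,0,0],0.5],[[0,0,0],[0,0,0],0],[[0,0,0],[0,0,0],-0.5],[[0,0,0],[0,0,0],-1],[[0,0,0],[0,0,0],-1],[[0,0,0],[0,0,0],-1],[[0,0,0],[0,0,0],-1]]'
python3 tgt.py .0
python3 - <<'E'
from h import *
for n,c in(("side",(100,230,290,450)),):
    p,d=vision.grab_frame(n); cv2.imwrite(f"pics/{n}8.png",cv2.resize(p[c[0]:c[1],c[2]:c[3]],None,fx=4.5,fy=4.5,interpolation=cv2.INTER_CUBIC))
E
```

```text
time_s: 33.3
tool_pos: [0.4948, -0.2404, 0.1628]
ee_rot: [0.16, 0.576, 0.775, 0.205]
ft_force: [0.2, -0.5, -0.8]
finger_gap: 0.085
target h 0.0
t 33.3 tcp [ 0.4948 -0.2404  0.1628] j [-0.92  0.49  1.97  0.86  0.67 -1.9 ] tool axes deg x 106.62 z [ 0.485  0.134 -0.864] gap 0.085 F [ 0.2 -0.5 -0.8]
shift total in units [ 0.02 -0.01 -0.01] mm [ 0.8 -0.7 -0.3]
turn units [0.023 0.068 0.048]
gauge in plaque mm [ 0.8 -1.1 -0.3]
```

View pics/side8.png

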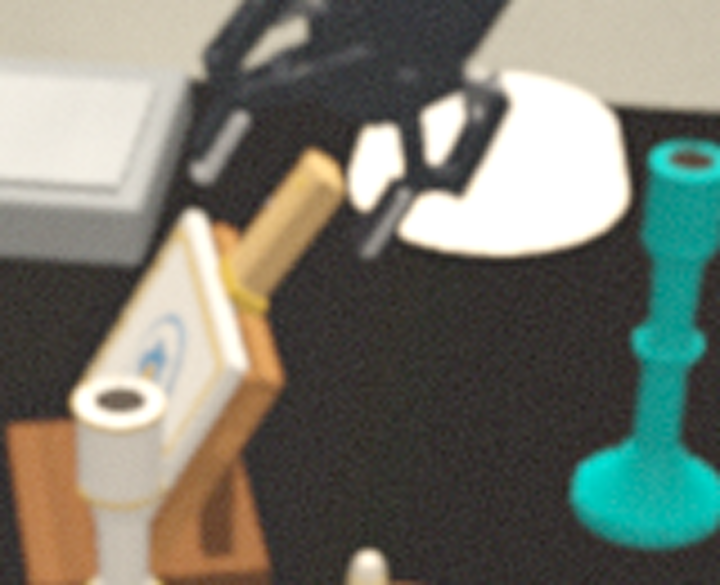

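Released. The gauge leans slightly back in the slot with its collar on the top edges (crop (245,295)), and the fingers are clear on both sides. Retracting along the handle.

```bash
python3 -m crank '[[[0,0,-0.1],[0,0,0],-1],[[0,0,-0.2],[0,0,0],-1],[[0,0,-0.3],[0,0,0],-1],[[0,0,-0.35],[0,0,0],-1],[[0,0,-0.35],[0,0,0],-1],[[0,0,-0.35],[0,0,0],-1],[[0,0,-0.35],[0,0,0],-1],[[0,0,-0.35],[0,0,0],-1],[[0,0,-0.2],[0,0,0],-1],[[0,0,0],[0,0,0],-1]]'
python3 - <<'E'
from tgt import *
tg(0)
from m import circ
OO={"top":np.array([.5124,-.2352,.13]),"side":np.array([.5111,-.2333,.13])}
for n,c in(("side",(100,230,290,450)),("top",(190,310,390,550))):
    p,d=vision.grab_frame(n); cv2.imwrite(f"pics/{n}9f.png",p); cv2.imwrite(f"pics/{n}9.png",cv2.resize(p[c[0]:c[1],c[2]:c[3]],None,fx=4.5,fy=4.5,interpolation=cv2.INTER_CUBIC))
    q=cloud(n,d)-OO[n]; L=np.stack([q@xp,q@yp,q@zp],-1)*1e3
    for lo,hi in((2,8),(10,30),(30,50),(50,70),(72,90)):
        k=L[(abs(L[...,0])<25)&(abs(L[...,1])<25)&(L[...,2]>lo)&(L[...,2]<hi)]
        if len(k)>4: print(n,(lo,hi),len(k),"x",np.percentile(k[:,0],[5,95]).round(1),"y",np.percentile(k[:,1],[4,96]).round(1),"zmax",k[:,2].max().round(1))
    P=cloud(n,d); k=P[(np.hypot(P[...,0]-.525,P[...,1]+.008)<.06)&(P[...,2]>.193)&(P[...,2]<.22)]
    if len(k)>10: print("candle",circ(k[:,:2]))
E
```

```text
time_s: 34.6
tool_pos: [0.4275, -0.2592, 0.2829]
ee_rot: [0.163, 0.576, 0.775, 0.203]
ft_force: [0.3, -0.1, -0.4]
finger_gap: 0.085
target h 0
t 34.6 tcp [ 0.4275 -0.2592  0.2829] j [-1.08  0.22  1.93  0.63  0.97 -1.73] tool axes deg x 106.45 z [ 0.486  0.127 -0.865] gap 0.085 F [ 0.3 -0.1 -0.4]
shift total in units [ 0.04 -0.01  2.77] mm [  1.9  -0.4 138.6]
turn units [0.013 0.119 0.053]
side (2, 8) 44 x [-9.9  8.2] y [-17.1  18.1] zmax 8.0
side (10, 30) 96 x [-10.1   5.2] y [-11.1  16. ] zmax 30.0
side (30, 50) 101 x [-11.6   3.4] y [-10.3  15.8] zmax 50.0
side (50, 70) 103 x [-14.1   1.5] y [-11.1  16. ] zmax 69.9
side (72, 90) 50 x [-15.  -0.] y [-10.3  13.9] zmax 79.0
candle (array([ 0.52594218, -0.0058545 ]), np.float64(0.014170461999409594))
top (2, 8) 62 x [-11.   11.3] y [-23.2  17.3] zmax 8.0
top (10, 30) 129 x [-5.1  7.5] y [-12.3  14.8] zmax 30.0
top (30, 50) 118 x [-6.8  4.1] y [-11.9  14. ] zmax 49.8
top (50, 70) 127 x [-7.8  2.8] y [-12.4  14. ] zmax 70.0
top (72, 90) 144 x [-15.6  -0.1] y [-12.1  13.8] zmax 83.4
candle (array([ 0.52704822, -0.00986953]), np.float64(0.012924004508114376))
```

View pics/side9f.png

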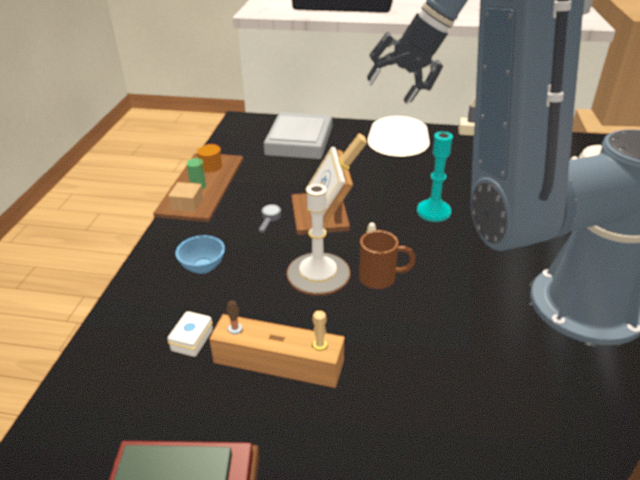

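View pics/top9f.png

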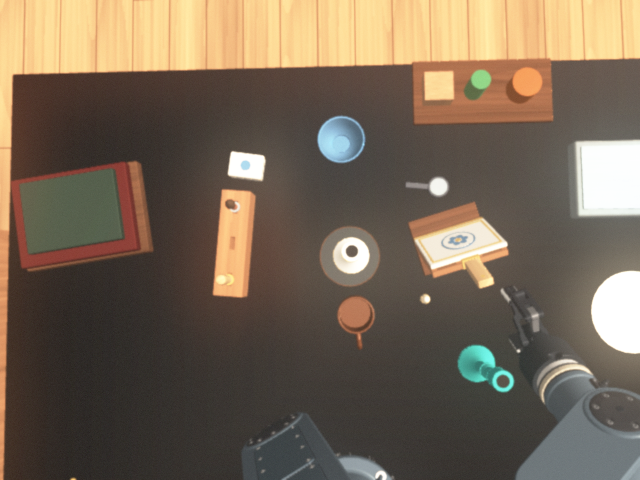

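The view shows the gauge in the plaque's gap at side (352,150), the candlestick centred on the pad at side (318,270), and the bystanders where they were. The gauge leans back a little, so I'll measure that tilt.

```bash
python3 - <<'E'
from tgt import *
OO={"top":np.array([.5124,-.2352,.13]),"side":np.array([.5111,-.2333,.13])}
for n in("side","top"):
    A=[]
    for _ in range(3):
        p,d=vision.grab_frame(n); q=cloud(n,d)-OO[n]; L=np.stack([q@xp,q@yp,q@zp],-1)*1e3
        A.append(L[(abs(L[...,0])<22)&(abs(L[...,1])<22)&(L[...,2]>11)&(L[...,2]<74)])
    p=np.vstack(A)
    # front (+x) face: robust line x(z), keep the upper envelope
    k=(abs(p[:,1])<11); f=np.array([-.1,7.]); q=p[k]
    for _ in range(15):
        e=q[:,0]-np.polyval(f,q[:,2]); g=abs(e)<1.5; f=np.polyfit(q[g,2],q[g,0],1)
    print(n,"front face: tilt",f[0].round(3),"x at z=0",f[1].round(2),"pts",g.sum(),"of",len(q))
    zs=p[:,2]; print(" y mid by z",[np.mean(np.percentile(p[(zs>a)&(zs<a+20),1],[4,96])).round(1) for a in(11,31,51)])
E
```

```text
side front face: tilt -0.099 x at z=0 5.85 pts 301 of 453
 y mid by z [np.float64(2.0), np.float64(1.8), np.float64(2.0)]
top front face: tilt -0.096 x at z=0 6.12 pts 658 of 786
 y mid by z [np.float64(1.1), np.float64(1.1), np.float64(1.3)]
```

```bash
python3 - <<'E'
from station import telemetry, bot
s=telemetry.observe(); print(s["time_s"],s["joint_velocities"].round(4)); print(bot.finish_job())
E
```

```text
35.0 [ 0.0005 -0.0014 -0.0027 -0.002   0.0019  0.0013]
the job is handed in; nothing more can be done
None
```

I moved the white-and-gilt candlestick onto the felt pad, then slid the gauge into the middle bay behind the plaque until its collar seated. The job was handed in at 35.0 s; the station reports no verdict.

- **Candlestick:** it stands upright and released, with its axis about 2–3 mm from the pad's centre in both views (limit 28 mm).
- **Gauge position:** the collar seated at about 14 N of push along the slope, with no further travel. After release it sits about 1–2 mm from the bay's middle along the gap and about 2 mm across it.
- **Gauge tilt:** it settled leaning back about 0.10 rad from the slope, which fits the play in the gap. This is the tightest margin, against a limit of 0.14 rad. I did not measure the collar height directly after release; from the geometry I estimate about 1 mm above flush.
- **Bystanders:** they look unmoved in the final pictures. I did not measure them numerically.
- **Robot:** it is backed off along the handle and touching nothing.

The two cameras disagree by 2–4 mm in y, so the positions are good to about that. The first attempt to find the pad by contour failed, so I read its edges from the picture instead.

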